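# Pack the baking box and lid it

## Task

Pack the wooden baking box so that it can be closed: stand the three spice jars in its three wide wells, one in each, and the small dropper bottle in the narrow well, each set down upright on the floor of its well rather than dropped. Then lay the lid on the box so that its plug sits inside the walls and it lies flat on the rim all round. The salt shaker belongs on the worktop: leave it where it stands.

Things in the scene. Friction and masses are not known exactly. Their poses are not given: they have to be found in the camera images.
- box: open wooden box, fixed; outside 122 (x) by 232 (y) by 130 mm tall, walls and floor 7. Origin: centre of its underside, z up. A paler insert, its top 52 above the origin, has 4 square wells in a row at x=0, down to the floor (7 above the origin), edges bevelled 3: three wide, 52 mm, at y = +79, +23, -33 mm; one narrow, 42 mm, at y = -84. Clear 108 by 218 above the insert
- box_lid: the box's loose wooden lid, on the worktop right way up, 0.28 kg: board 122 (x) by 232 (y) by 10 mm; under it a plug 11 deep, 96 by 206 (lowest 5 mm: 88 by 198), which enters the box with 6 mm to spare a side; on top a bar pull 18 wide (x), 80 long (y), 21 to 48 above the origin. Origin: centre of the plug's underside, z up. Fits either way round; seated, its origin is 119 above the box's
- spice_jar_a: spice jar: clear glass with a paper label and a wide screw cap; 106 mm tall, body 42 mm across, cap 45 mm across over its top 21 mm; origin at the centre of its underside, z up along its axis. Loose, about 0.11 kg, round, so it may be taken from any side
- spice_jar_b: spice jar: clear glass with a paper label and a wide screw cap; 106 mm tall, body 42 mm across, cap 45 mm across over its top 21 mm; origin at the centre of its underside, z up along its axis. Loose, about 0.11 kg, round, so it may be taken from any side; like spice_jar_a, and any of the three may go in any wide well
- spice_jar_c: spice jar: clear glass with a paper label and a wide screw cap; 106 mm tall, body 42 mm across, cap 45 mm across over its top 21 mm; origin at the centre of its underside, z up along its axis. Loose, about 0.11 kg, round, so it may be taken from any side; like spice_jar_a
- dropper_bottle: small brown glass bottle with a black dropper top: 102 mm tall, body 33 across up to 70 mm, collar 24 across from 62 to 77 mm, above it the bulb, about 13 across, to the top. Origin at the centre of its underside, z up along its axis. Loose, about 0.07 kg
- salt_shaker: salt shaker, glass with a domed metal top: 90 mm tall, 44 mm across; origin at the centre of its underside. Loose; it is not to be moved

How it is judged (in metres and radians):
At the end, for the whole second after the job is handed in: Each spice jar stands upright (0.15 rad) on the floor of a wide well, the dropper bottle likewise in the narrow well (foot under 14 mm above the box origin); the lid lies flat (0.03 rad) on the rim, origin 115 to 123 mm above the box's, centred to 12 mm, squared to 0.12 rad; all at rest (x of spice_jar_a in the frame of box between -0.02 and 0.02 m and y of spice_jar_a in the frame of box between -0.057 and 0.103 m and z of each of spice_jar_a, spice_jar_b, spice_jar_c, dropper_bottle in the frame of box below 0.014 m and angle between each of spice_jar_a, spice_jar_b, spice_jar_c, dropper_bottle's own z axis and vertical below 0.15 rad and x of spice_jar_b in the frame of box between -0.02 and 0.02 m and y of spice_jar_b in the frame of box between -0.057 and 0.103 m and x of spice_jar_c in the frame of box between -0.02 and 0.02 m and y of spice_jar_c in the frame of box between -0.057 and 0.103 m and x of dropper_bottle in the frame of box between -0.02 and 0.02 m and y of dropper_bottle in the frame of box between -0.098 and -0.07 m and x of box_lid in the frame of box between -0.012 and 0.012 m and y of box_lid in the frame of box between -0.012 and 0.012 m and z of box_lid in the frame of box between 0.115 and 0.123 m and angle between box_lid's own z axis and vertical below 0.03 rad and angle between the y axis of box_lid and the y axis of box, either way round below 0.12 rad and linear speed of each of spice_jar_a, spice_jar_b, spice_jar_c, dropper_bottle, box_lid below 0.02 m/s); the robot touches nothing.
It fails at once if the salt shaker is knocked over, or shifted by more than 30 mm (distance of salt_shaker from where it was at the start of the episode above 0.03 m or angle between salt_shaker's own z axis and vertical above 0.4 rad).
It fails at once if a jar or the bottle is dropped into the box (falls there faster than 0.8 m/s, as from 33 mm up) instead of being set down ((horizontal distance between spice_jar_a and box below 0.13 m and z of spice_jar_a in the frame of box below 0.1 m and linear speed of spice_jar_a above 0.8 m/s) or (horizontal distance between spice_jar_b and box below 0.13 m and z of spice_jar_b in the frame of box below 0.1 m and linear speed of spice_jar_b above 0.8 m/s) or (horizontal distance between spice_jar_c and box below 0.13 m and z of spice_jar_c in the frame of box below 0.1 m and linear speed of spice_jar_c above 0.8 m/s) or (horizontal distance between dropper_bottle and box below 0.13 m and z of dropper_bottle in the frame of box below 0.1 m and linear speed of dropper_bottle above 0.8 m/s)).
It also fails if it takes over 106 s, if anything falls off the work surface, if the arm or the gripper's body presses on something with over 40 N, if the wrist force passes 120 N, or if a joint passes its speed limit or range.

## Robot

A 6-joint arm with a two-finger parallel gripper is mounted at the origin on a cart in front of the work surface, level with it; the furniture and walls round the work are solid. World frame = base frame: x ahead of the robot, y to its left, z up, the work surface at z = 0. Lengths are in mm, angles in rad, forces in N, time in s.
With the tool pointing down it reaches from about 350 to 875 mm from the base axis. Payload 4.2 kg.
Tool frame: the origin (TCP) lies at the very end of the fingers, on their centre line; the grasp point (between the pads) lies 19 mm behind it; z points along the fingers, y is the line along which they close (so a half turn about z gives the same grasp; the last joint's range is limited). The gripper opens to 87 mm and grips with 3 to 60 N. Pads are 19 mm wide; open, the fingers measure 117 mm over their backs; the gripper's body (75 mm by 190 mm) begins 51 mm behind the grasp point.
Start: joints at [-1.067, 0.385, 0.008, 0, -1.194, -0.259], TCP at [151.494, -606.341, 222.55] pointing down, gripper open.
Joint ranges: [-3.14, 3.14], [-1.21, 2.06], [-1.07, 1.41], [-3.16, 2.05], [-2.99, -0.16], [-3.1, 3.1]. Speed limits (rad/s): [2.79, 2.79, 3.14, 3.14, 3.14, 3.14].

## Interface

Orientations are given as [roll, pitch, yaw] about the fixed x, y, z axes, in that order (R = Rz(yaw) Ry(pitch) Rx(roll)).
In Python, from bench import manip, read_camera, workorder, models gives the robot as it stands.
- The arm moves only by the shell command python3 -m handwheel 'ROWS' [OPENING]. ROWS is a JSON object of lists of equal length, an entry for each row: "linear": the shift along the world's x, y, z in cm, a list of three; "turn": the turn about the world's z in degrees. In form: {"linear": [[dx, dy, dz], ...], "turn": [turn, ...]}. A call has 1 to 20 rows; each row is the pose to reach, as a shift and turn from the pose commanded when the call began; what a row does not reach only later rows make up. A row lasts 1/8 s, in which the tool goes at most 62.5 mm and 10.7 degrees, less where a joint would pass 70% of its speed; a pose out of reach is approached as far as the arm can. A call with a gripper value outside its range is refused whole. OPENING is the opening, from -1 (shut) to 1 (fully open), set as the call begins (- or left out, the last holds). The fingers move at their own pace and stop on an object; the grip force is fixed at half the most. Time passes only in rows, so rows that repeat a pose let the fingers close. It gives the time, the measured TCP pose, the force, the opening and the grip force at its end, in the units of the state.
- manip.read_state(): the state, without advancing time (a new reading comes with each control period).
- read_camera(name): name is "side" or "top" or "wrist"; returns a dict with "image" (420x560x3 uint8, red, green, blue), "fov_y" (degrees; the focal length in pixels is half the picture's height over the tangent of half this angle, whatever the lens; pixels are square), "cx", "cy" (the principal point, pixels), "D" ([k1, k2, p1, p2, k3] as OpenCV has them; the pictures are not rectified), "position" and "orientation" of the camera in the world; the wrist camera has in their place "mount" (4x4, takes a point from camera to tool coordinates, whose origin is the TCP and whose axes are the flange's). Camera axes: x right, y down, z forward; pixel columns grow to the right and rows downward; lengths in mm; the calibration is good to about 2 mm. A picture is of the moment at which its call begins: read the wrist's pose just before it. There is no depth.
- workorder.hand_in(): hands the job in; it is judged then, once.
Trained networks look in a picture, given as the dict that the camera call returned (one of the last four; its "shot" number tells which), for a name from the list of things; names that differ only in an ending like _2 or _b are one class to them, and where a whole thing is asked for, a point or a joint stands for the part that bears it (a point fixed in the world has none). Each returns a list of dicts, best first, with "confidence" (0 to 1); they miss things now and then, are a little off and sometimes report something else, mostly with a low value. They report only what shows in the picture. A call takes as long as a camera call.
- models.boxes_of(picture, thing): "bbox" ([left, top, right, bottom] in pixels, round what is visible of it).
- models.masks_of(picture, thing): "region" (420x560 bool, what is visible of it) and "bbox" ([left, top, right, bottom] in pixels, round what is visible of it).
- models.landmark_of(picture, thing): "uv" ([column, row] in pixels: a listed point, or the origin of a listed thing).
The state is a dict: "clock": time; "joints": joint angles; "joint_velocities": joint speeds; "joint_efforts": joint torques, N m; "tool_pos": TCP position; "ee_rot": TCP orientation; "ft_force": force on the tool from outside, world axes, zero at the start; "ft_torque": the same for the moment, N m; "width": opening from 0.0 (shut) to 1.0 (fully open); "grip_force": force on a finger pad.
Only numpy, scipy, OpenCV 4.12 (cv2) and the standard library are available. Lean on these libraries where they do the work, as an engineer would, in place of code of your own. Each camera call takes 0.05 s, during which the arm holds its last target. There are 200 camera calls.

## Working session

There is one attempt and no reset: what is moved stays moved. The work goes in short steps, Python scripts to look and compute and a shell command to move; the robot and the scene stay as the last step left them, time stands still between calls to the robot, and variables do not carry over. Pictures are saved under pics/ and viewed, at most 14 in all, crops included, and the job is handed in when it is done.

```bash
mkdir -p pics; ls
python3 - <<'E'
from bench import manip, read_camera, models
import cv2
print(manip.read_state())
for n in ["top","side"]:
    p=read_camera(n); cv2.imwrite(f"pics/{n}0.png",p["image"][:,:,::-1])
    print(n,{k:v for k,v in p.items() if k!="image"})
    for t in ["box","box_lid","spice_jar_a","dropper_bottle","salt_shaker"]:
        print(t,[(d["bbox"],round(d["confidence"],2)) for d in models.boxes_of(p,t)])
        print("   ",[(d["uv"],round(d["confidence"],2)) for d in models.landmark_of(p,t)])
E
```

```text
pics
{'clock': 0.0, 'joints': array([-1.06741392e+00,  3.85551615e-01,  6.59399241e-03, -5.19080933e-04,
       -1.19401353e+00, -2.58605054e-01]), 'joint_velocities': array([ 8.29757013e-05, -4.59378189e-04, -8.34981849e-04, -3.76806360e-04,
       -1.68173155e-03,  9.60516530e-04]), 'joint_efforts': array([ 1.33587979e-03, -3.90665603e+01,  1.87409985e+01,  4.21978354e+00,
        1.11478884e-02, -1.79021176e-04]), 'tool_pos': array([ 151.33207623, -605.75799861,  221.44716611]), 'ee_rot': array([ 3.13936678e+00, -8.99665387e-05, -2.89700671e+00]), 'ft_force': array([ 0.12305669, -0.37181208, -0.0500413 ]), 'ft_torque': array([-0.0646821 , -0.02553536,  0.06184774]), 'grip_force': 0.0, 'width': 0.9987659241403346}
top {'fov_y': 53.31368480863359, 'cx': 276.26276428328896, 'cy': 212.60334053091944, 'D': array([-0.11258179,  0.        ,  0.        ,  0.        ,  0.        ]), 'position': array([328.78530514,   8.07653717, 851.27938174]), 'orientation': array([-2.92151287,  0.00645359, -1.74579304]), 'shot': 1}
box [([73.5, 218.1, 205.8, 364.7], 0.94)]
    [([153.8, 292.1], 0.92), ([
[... 627 characters left out ...]
    ,  0.        ,  0.        ,  0.        ]), 'position': array([ 523.58451801, -826.09792463,  556.71017075]), 'orientation': array([-2.12303811,  0.0056488 ,  0.05231842]), 'shot': 2}
box [([217.1, 125.3, 300.5, 195.2], 0.8)]
    [([261.7, 176.5], 0.86)]
box_lid [([272.6, 193.0, 343.5, 252.8], 0.91)]
    [([326.5, 184.6], 0.75), ([310.8, 225.1], 0.58)]
spice_jar_a [([232.4, 217.0, 252.4, 265.5], 0.93), ([220.8, 244.8, 244.1, 297.7], 0.88), ([254.4, 174.5, 272.4, 216.5], 0.71)]
    [([236.5, 289.5], 0.83), ([261.0, 211.5], 0.75)]
dropper_bottle [([248.8, 204.3, 264.6, 244.7], 0.71)]
    [([257.3, 235.9], 0.96)]
salt_shaker [([322.9, 157.1, 337.6, 186.8], 0.78)]
    [([329.0, 184.8], 0.76)]
```

View pics/top0.png

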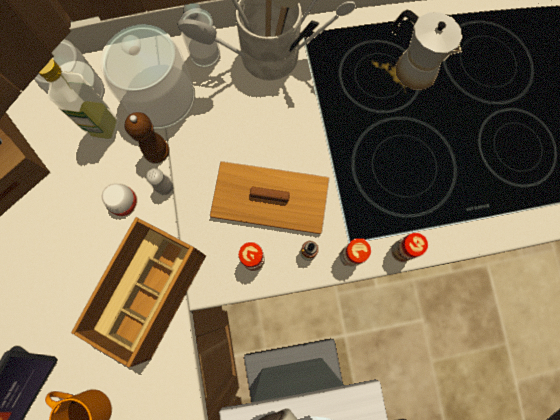

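View pics/side0.png

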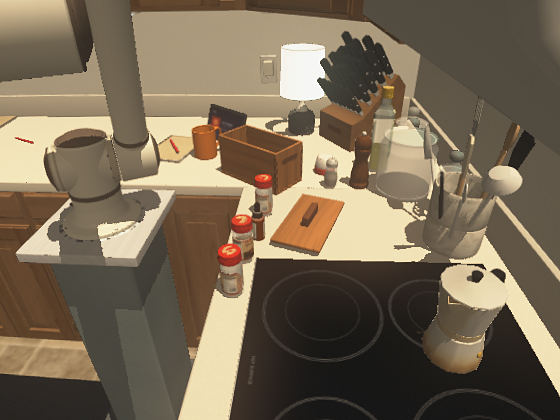

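The top view shows the box at (140,290), the lid at (270,198) with its pull at (269,196), and red-capped jars at (251,254), (357,251) and (413,245). The dropper is at (309,249) and the shaker at (158,180). The side view agrees with this. I'll fit poses to the mask silhouettes.

```bash
cat > h.py <<'E'
import numpy as np, cv2
from scipy.spatial.transform import Rotation as R
from scipy.optimize import minimize
def cam(p, st=None):
    f=p["image"].shape[0]/2/np.tan(np.radians(p["fov_y"])/2)
    K=np.array([[f,0,p["cx"]],[0,f,p["cy"]],[0,0,1]])
    if "position" in p: Rc,t=R.from_euler("xyz",p["orientation"]).as_matrix(),np.array(p["position"])
    else:
        Rt=R.from_euler("xyz",st["ee_rot"]).as_matrix(); M=np.array(p["mount"])
        Rc,t=Rt@M[:3,:3],Rt@M[:3,3]+st["tool_pos"]
    return K,np.array(p["D"]),Rc,t
def proj(c,X):
    K,D,Rc,t=c; r=cv2.Rodrigues(Rc.T)[0]
    return cv2.projectPoints(np.asarray(X,float).reshape(-1,3),r,-Rc.T@t,K,D)[0][:,0]
def back(c,uv,z):
    K,D,Rc,t=c; q=cv2.undistortPoints(np.array(uv,float).reshape(-1,1,2),K,D)[:,0]
    d=np.c_[q,np.ones(len(q))]@Rc.T
    return t+d*((z-t[2])/d[:,2])[:,None]
a=np.linspace(0,2*np.pi,40,endpoint=False)
def ring(d,z): return np.c_[np.cos(a)*d/2,np.sin(a)*d/2,0*a+z]
def slab(x,y,z0,z1): return np.array([[i*x/2,j*y/2,k] for i in(-1,1) for j in(-1,1) for k in(z0,z1)])
M={"box":[slab(122,232,0,130)],"box_lid":[slab(122,232,11,21),slab(18,80,21,48)],
 "spice_jar_a":[np.r_[ring(42,0),ring(42,85)],np.r_[ring(45,85),ring(45,106)]],
 "dropper_bottle":[np.r_[ring(33,0),ring(33,66)],np.r_[ring(24,62),ring(24,77)],np.r_[ring(13,77),ring(13,102)]],
 "salt_shaker":[np.r_[ring(44,0),ring(44,80),ring(20,90)]]}
def render(c,name,q,s=4):
    im=np.zeros((420*s,560*s),np.uint8); Rz=R.from_euler("z",q[2]).as_matrix()
    for P in M[name]:
        uv=proj(c,P@Rz.T+[q[0],q[1],0])
        cv2.fillConvexPoly(im,cv2.convexHull(np.round(uv*s+s/2-.5).astype(np.int32)),255)
    return cv2.resize(im,(560,420),interpolation=cv2.INTER_AREA)/255.
def fit(name,views,q0,yaw):
    def cost(v):
        q=[v[0],v[1],v[2]/100 if yaw else 0]
        return sum(np.abs(render(c,name,q)-m).sum()/m.sum() for c,m in views)
    v0=[q0[0],q0[1]]+([q0[2]*100] if yaw else [])
    sim=np.array([v0]+[np.array(v0)+12*e for e in np.eye(len(v0))])
    r=minimize(cost,v0,method="Nelder-Mead",options=dict(initial_simplex=sim,xatol=.1,fatol=1e-4))
    return r.x,r.fun/len(views)
E
cat > m0.py <<'E'
from h import *
from bench import read_camera, models
T,S=read_camera("top"),read_camera("side"); cT,cS=cam(T),cam(S)
for t in ["box","box_lid","spice_jar_a","dropper_bottle","salt_shaker"]:
    mt=[d["region"] for d in models.masks_of(T,t) if d["confidence"]>.4]
    ms=[d["region"] for d in models.masks_of(S,t) if d["confidence"]>.4]
    yaw=t.startswith("box"); h=np.max([p[:,2].max() for p in M[t]])/2
    gs=[back(cS,np.argwhere(m)[:,::-1].mean(0),h)[0] for m in ms]
    for m in mt:
        g=back(cT,np.argwhere(m)[:,::-1].mean(0),h)[0]
        y0=0
        if yaw:
            pts=back(cT,np.argwhere(m)[:,::-1],h)[:,:2]; w,V=np.linalg.eigh(np.cov(pts.T)); y0=np.arctan2(-V[0,1],V[1,1])
        out=[fit(t,[(cT,m)],[g[0],g[1],y0],yaw)]
        k=[i for i,x in enumerate(gs) if np.linalg.norm(x[:2]-g[:2])<50]
        if k:
            out+=[fit(t,[(cS,ms[k[0]])],[*out[0][0][:2],y0],yaw), fit(t,[(cT,m),(cS,ms[k[0]])],[*out[0][0][:2],y0],yaw)]
        print(t,[(x.round(1).tolist(),round(f,3)) for x,f in out])
cv2.imwrite("pics/box.png",cv2.resize(T["image"][210:375,65:215,::-1],None,fx=3.5,fy=3.5,interpolation=cv2.INTER_CUBIC))
E
python3 m0.py
```

```text
box [([397.8, 255.3, 93.6], np.float64(0.017)), ([396.8, 260.9, 93.6], np.float64(0.107)), ([397.4, 255.8, 92.9], np.float64(0.066))]
box_lid [([549.7, -11.9, -33.0], np.float64(0.021)), ([549.0, -7.9, -33.4], np.float64(0.032)), ([549.0, -10.8, -33.1], np.float64(0.037))]
box_lid [([707.5, 223.1, 184.7], np.float64(9.229))]
spice_jar_a [([427.6, 42.2], np.float64(0.045)), ([428.9, 48.7], np.float64(0.168)), ([428.3, 42.4], np.float64(0.129))]
spice_jar_a [([416.3, -60.0], np.float64(1.02))]
dropper_bottle [([423.0, -69.5], np.float64(0.091)), ([424.1, -62.9], np.float64(0.251)), ([423.0, -69.5], np.float64(0.182))]
salt_shaker [([612.1, 202.6], np.float64(0.244)), ([613.1, 215.0], np.float64(0.232)), ([613.5, 204.5], np.float64(0.253))]
```

View pics/box.png

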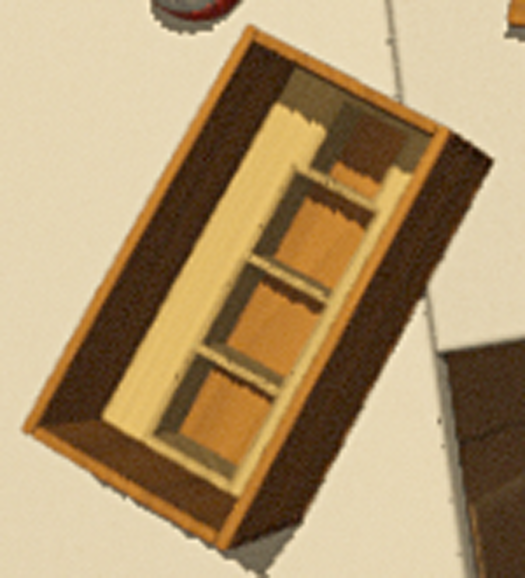

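Narrow well: the pitch of the wells in the crop is shorter at the top right end (around (375,145)), so box −y points to +x, −y in the world and the yaw is about +0.936. The jars still need cleaner fits.

```bash
cat > m1.py <<'E'
from h import *
from bench import read_camera, models
T,S=read_camera("top"),read_camera("side"); cT,cS=cam(T),cam(S)
# red caps in top: fit cap silhouettes (85..106) ; side likewise
M["cap"]=[np.r_[ring(45,85),ring(45,106)]]
def red(p):
    h=cv2.cvtColor(p["image"],cv2.COLOR_RGB2HSV); m=((h[...,0]<8)|(h[...,0]>172))&(h[...,1]>150)&(h[...,2]>60)
    m=cv2.morphologyEx(m.astype(np.uint8),cv2.MORPH_CLOSE,np.ones((9,9)))
    n,l,s,c=cv2.connectedComponentsWithStats(m)
    return [(l==i,c[i]) for i in range(1,n) if s[i,4]>150]
for n,p,c in(("top",T,cT),("side",S,cS)):
    for m,ce in red(p):
        g=back(c,ce,95)[0]; q,f=fit("cap",[(c,m)],g,False); print(n,ce.round(),q.round(1),round(f,3),m.sum())
    print(n,"lm jar",[(back(c,d["uv"],0)[0][:2].round(),round(d["confidence"],2)) for d in models.landmark_of(p,"spice_jar_a")])
    for d in models.masks_of(p,"spice_jar_b"):
        if d["confidence"]>.5:
            m=d["region"]; q,f=fit("spice_jar_a",[(c,m)],back(c,np.argwhere(m)[:,::-1].mean(0),53)[0],False); print(n,"mask",q.round(1),round(f,3))
# box check: project well corner model for wells, rim edges
im=T["image"].copy(); q=[397.5,255.5,.936]; Rz=R.from_euler("z",q[2]).as_matrix()
def poly(P): 
    cv2.polylines(big,[np.round((proj(cT,P@Rz.T+[q[0],q[1],0])-[65,210])*4+1.5).astype(np.int32)],True,(0,255,0),1)
big=cv2.resize(im[210:360,65:215],None,fx=4,fy=4,interpolation=cv2.INTER_CUBIC)
sq=np.array([[-1,-1],[1,-1],[1,1],[-1,1]])/2
for y,w in((79,52),(23,52),(-33,52),(-84,42)): poly(np.c_[sq*w+[0,y],[52]*4])
poly(np.c_[sq*[122,232],[130]*4]); poly(np.c_[sq*[108,218],[130]*4])
cv2.imwrite("pics/ov.png",big[:,:,::-1])
E
python3 m1.py
```

```text
top [414. 245.] [ 392.  -255.9] 0.124 497
top [358. 250.] [ 400.9 -150.1] 0.109 494
top [250. 254.] [427.2  43. ] 0.108 475
top lm jar [(array([ 390., -253.]), 0.8), (array([ 398., -161.]), 0.61), (array([427.,  43.]), 0.61)]
top mask [427.5  43.1] 0.055
top mask [ 399.4 -149.3] 0.049
top mask [ 391.7 -255.1] 0.071
side [263. 181.] [427.   47.8] 0.075 228
side [241. 223.] [ 398. -148.] 0.122 332
side [229. 254.] [ 390.5 -254.8] 0.086 451
side lm jar [(array([ 399., -155.]), 0.93), (array([428.,  56.]), 0.66), (array([ 394., -259.]), 0.6)]
side mask [426.7  49.2] 0.181
side mask [ 390.  -255.9] 0.072
```

View pics/ov.png

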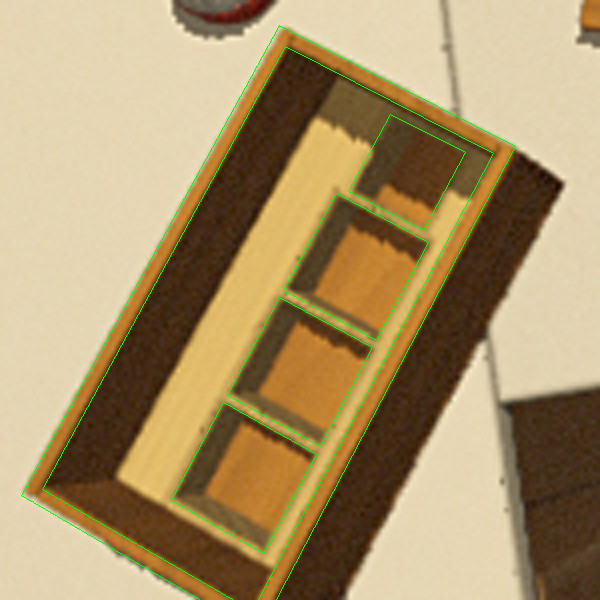

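The overlay fits the wells exactly, with the narrow one at the top, so the box pose and yaw hold. Moving above the farthest jar.

```bash
python3 -m handwheel '{"linear": [[4,6,0],[8,12,0],[12,17.5,0],[15,22,0],[18,26,0],[20,29.5,0],[22,32,0],[23.5,34,0],[24,35,0],[24,35,0],[24,35,0],[24,35,0],[24,35,0],[24,35,0]], "turn": [10,20,30,40,50,60,70,80,90,100,110,120,129.6,129.6]}' 0.6
cat > w.py <<'E'
import sys
from h import *
from bench import manip, read_camera, models
def shot(name=None):
    st=manip.read_state(); p=read_camera("wrist"); c=cam(p,st)
    if name: cv2.imwrite(f"pics/{name}.png",p["image"][:,:,::-1])
    return st,p,c
E
python3 - <<'E'
from w import *
st,p,c=shot("w1"); print(st["tool_pos"].round(1),st["ee_rot"].round(4),c[3].round(),p["fov_y"],c[2][:,2].round(2))
for t in ["spice_jar_a","box","dropper_bottle"]:
  for d in models.masks_of(p,t): 
    print(t,d["bbox"],round(d["confidence"],2))
E
```

```text
clock: 3.75
tool_pos: [391.5, -256.3, 222.7]
ee_rot: [-3.141, -0.0, -0.637]
ft_force: [-0.0, -0.9, -0.3]
width: 0.798
grip_force: 0.0
[ 391.5 -256.3  222.7] [-3.1415e+00 -3.0000e-04 -6.3680e-01] [ 457. -306.  385.] 65.46203412375546 [-0.24  0.18 -0.95]
spice_jar_a [257.1, 164.9, 302.2, 228.2] 0.83
spice_jar_a [159.7, 207.1, 225.0, 276.5] 0.64
dropper_bottle [111.0, 232.6, 160.6, 265.0] 0.77
```

View pics/w1.png

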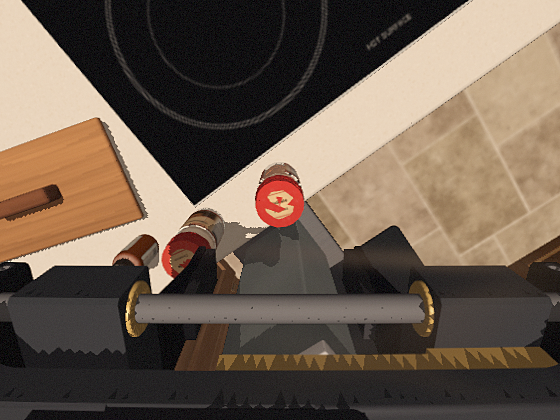

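The wrist view shows jar "3" at (280,200). A second jar, partly hidden by a finger, is at (190,245), the dropper is at (138,248) and the lid is on the left.

Run:
```python
from w import *
st,p,c=shot()
print(proj(c,[[391.5,-255.5,106],[400,-149.5,106],[423,-69,102],[391.5,-255.5,0]]).round(), back(c,[280,201],106).round(1))
h=cv2.cvtColor(p["image"],cv2.COLOR_RGB2HSV); m=((h[...,0]<8)|(h[...,0]>172))&(h[...,1]>150)&(h[...,2]>60)
m[235:]=0;m[:,:245]=0;m[:,320:]=0
m=cv2.morphologyEx(m.astype(np.uint8),cv2.MORPH_CLOSE,np.ones((15,15)))
M["cap"]=[np.r_[ring(45,85),ring(45,106)]]
print(m.sum(),fit("cap",[(c,m)],[391,-255],False))
```

```text
[[278. 205.]
 [183. 262.]
 [108. 286.]
 [279. 180.]] [[ 393.2 -258.7  106. ]]
2131 (array([ 392.23645535, -256.96379632]), np.float64(0.06983925433148387))
```

```bash
python3 -m handwheel '{"linear": [[0,0,-4],[0.05,0,-8],[0.05,0,-12],[0.05,0,-14],[0.05,0,-14.6],[0.05,0,-14.6]], "turn": [0,0,0,0,0,0]}' 0.6
python3 -m handwheel '{"linear": [[0,0,0],[0,0,0],[0,0,0],[0,0,0],[0,0,0],[0,0,0],[0,0,0.5],[0,0,3],[0,0,8],[0,0,13],[0,0,17],[0,0,18]], "turn": [0,0,0,0,0,0,0,0,0,0,0,0]}' -1
```

```text
clock: 4.75
tool_pos: [392.4, -256.5, 76.8]
ee_rot: [3.142, -0.0, -0.635]
ft_force: [-0.8, -0.0, 1.1]
width: 0.799
grip_force: 0.0
clock: 6.25
tool_pos: [392.9, -256.5, 258.9]
ee_rot: [-3.14, -0.005, -0.635]
ft_force: [-0.5, 0.2, -1.5]
width: 0.5
grip_force: 30.0
```

```bash
python3 -m handwheel '{"linear": [[0.5,2,0],[1,7,0],[1.5,13,0],[2,19,0],[2,25,0],[1.5,31,0],[0.5,37,0],[-1,43,0],[-3,48.5,0],[-4.5,52.5,0],[-5.5,55,0],[-5.9,55.9,0],[-5.9,55.9,0],[-5.9,55.9,0]], "turn": [0,0,0,0,0,0,0,0,0,0,0,0,0,0]}'
cat > ov.py <<'E'
from w import *
def ov(name,q,save=True):
    st,p,c=shot(); Rz=R.from_euler("z",q[2]).as_matrix(); big=cv2.resize(p["image"],None,fx=1.4,fy=1.4,interpolation=cv2.INTER_CUBIC)
    def poly(P): cv2.polylines(big,[np.round(proj(c,P@Rz.T+[q[0],q[1],0])*1.4+.2).astype(np.int32)],True,(0,255,0),1)
    sq=np.array([[-1,-1],[1,-1],[1,1],[-1,1]])/2
    for y,w in((79,52),(23,52),(-33,52),(-84,42)): poly(np.c_[sq*w+[0,y],[52]*4])
    poly(np.c_[sq*[122,232],[130]*4]); poly(np.c_[sq*[108,218],[130]*4])
    cv2.imwrite(f"pics/{name}.png",big[:,:,::-1]); return st,p,c
E
python3 - <<'E'
from ov import *
st,p,c=ov("w2",[397.5,255.5,.936]); print(st["tool_pos"])
E
```

```text
clock: 8.0
tool_pos: [333.1, 301.6, 256.1]
ee_rot: [3.14, -0.0, -0.636]
ft_force: [0.6, -0.6, -2.8]
width: 0.501
grip_force: 30.0
[333.06730693 301.62918948 256.10919071]
```

View pics/w2.png

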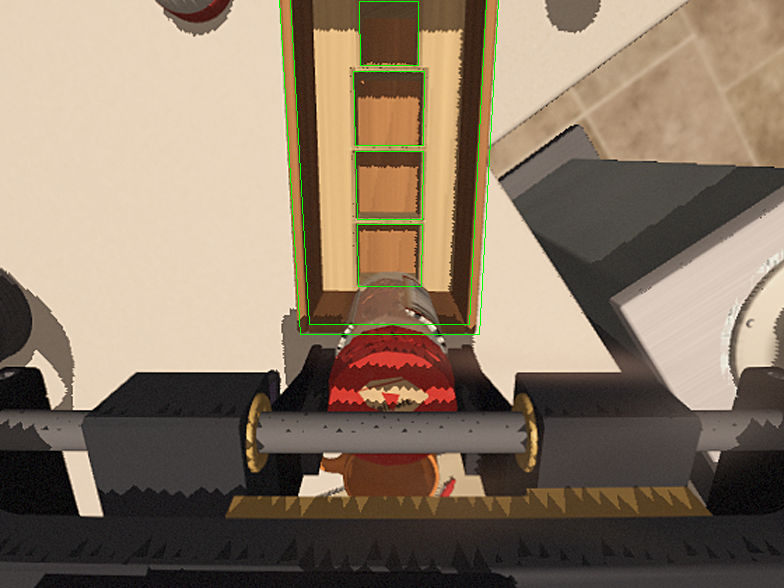

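The overlay matches the well edges to within about 1 mm and the jar hangs straight. Lowering it.

```bash
python3 -m handwheel '{"linear": [[0.08,0.08,-4],[0.08,0.08,-8.5],[0.08,0.08,-11.5],[0.08,0.08,-13],[0.08,0.08,-14.5],[0.08,0.08,-16],[0.08,0.08,-16.6],[0.08,0.08,-16.9],[0.08,0.08,-17],[0.08,0.08,-17]], "turn": [0,0,0,0,0,0,0,0,0,0]}'
```

```text
clock: 9.3
tool_pos: [334.0, 303.7, 86.9]
ee_rot: [-3.141, 0.0, -0.635]
ft_force: [0.2, 0.5, -1.9]
width: 0.496
grip_force: 30.0
```

```bash
python3 -m handwheel '{"linear": [[0,-0.05,-0.2],[0,-0.05,-0.3],[0,-0.05,-0.3]], "turn": [0,0,0]}'
```

```text
clock: 9.68
tool_pos: [333.8, 303.0, 84.0]
ee_rot: [-3.141, -0.0, -0.635]
ft_force: [-1.4, -0.8, 4.3]
width: 0.5
grip_force: 30.0
```

```bash
python3 -m handwheel '{"linear": [[0,0,0],[0,0,0],[0,0,0.5],[0,0,4],[0,0,9],[0,0,14],[1,-3,15],[2,-9,15],[3.5,-15,15],[5,-21,15],[6,-27,15],[6.5,-33,15],[6.6,-38.5,15],[6.6,-42.5,15],[6.6,-44.8,15],[6.6,-45.2,15],[6.6,-45.2,15]], "turn": [0,0,0,0,0,0,0,0,0,0,0,0,0,0,0,0,0]}' 0.42
python3 - <<'E'
from w import *
st,p,c=shot(); T=read_camera("top"); cT=cam(T)
print(st["tool_pos"].round(1))
for d in models.masks_of(T,"spice_jar_a"):
    m=d["region"]; print(fit("spice_jar_a",[(cT,m)],back(cT,np.argwhere(m)[:,::-1].mean(0),53)[0],False),d["confidence"])
h=cv2.cvtColor(p["image"],cv2.COLOR_RGB2HSV); m=((h[...,0]<8)|(h[...,0]>172))&(h[...,1]>150)&(h[...,2]>60)
m=cv2.morphologyEx(m.astype(np.uint8),cv2.MORPH_CLOSE,np.ones((15,15))); n,l,s,ce=cv2.connectedComponentsWithStats(m)
for i in range(1,n):
    if s[i,4]>800: print(ce[i],s[i,4],back(c,ce[i],103)[0].round(1))
E
```

```text
clock: 11.8
tool_pos: [399.7, -148.9, 233.6]
ee_rot: [-3.141, -0.0, -0.635]
ft_force: [0.4, 0.6, 0.1]
width: 0.71
grip_force: 0.0
[ 399.7 -148.9  233.6]
(array([333.85325169, 305.8780657 ]), np.float64(0.13281375641739346)) 0.79
(array([ 391.32590593, -146.71514965]), np.float64(1.1616750170099586)) 0.7
[280.39989322 196.41697811] 1873 [ 401.6 -151.8  103. ]
```

```bash
python3 -m handwheel '{"linear": [[0,-0.1,-5],[0.05,-0.1,-10],[0.05,-0.1,-14],[0.05,-0.1,-15.5],[0.05,-0.1,-15.6],[0.05,-0.1,-15.6]], "turn": [0,0,0,0,0,0]}' 0.6
python3 -m handwheel '{"linear": [[0,0,0],[0,0,0],[0,0,0],[0,0,0],[0,0,0],[0,0,0.5],[0,0,3],[0,0,8],[0,0,13],[0,0,17],[0,2,18],[0,8,18],[0,14,18],[0,20,18],[0,26,18],[0,32,18],[-1,37.5,18],[-2,41,18],[-2.1,41.9,18],[-2.1,41.9,18]], "turn": [0,0,0,0,0,0,0,0,0,0,0,0,0,0,0,0,0,0,0,0]}' -1
```

```text
clock: 12.7
tool_pos: [401.2, -149.7, 78.3]
ee_rot: [-3.141, -0.001, -0.634]
ft_force: [-0.1, 0.6, -0.1]
width: 0.795
grip_force: 0.0
clock: 15.2
tool_pos: [379.0, 268.8, 257.1]
ee_rot: [3.14, 0.0, -0.634]
ft_force: [0.1, 0.3, -1.6]
width: 0.501
grip_force: 30.0
```

```bash
python3 -m handwheel '{"linear": [[0,0,-5],[0,0,-9.5],[0,-0.05,-12.5],[0,-0.05,-14],[0,-0.05,-15.5],[0,-0.05,-16.7],[0,-0.05,-17],[0,-0.05,-17.2],[0,-0.05,-17.3],[0,-0.05,-17.3]], "turn": [0,0,0,0,0,0,0,0,0,0]}'
```

```text
clock: 16.45
tool_pos: [379.4, 268.7, 84.9]
ee_rot: [-3.141, -0.0, -0.635]
ft_force: [0.2, 0.3, -2.0]
width: 0.504
grip_force: 30.0
```

```bash
python3 -m handwheel '{"linear": [[0,0,-0.1],[0,0,-0.2],[0,0,-0.2]], "turn": [0,0,0]}'
```

```text
clock: 16.82
tool_pos: [379.8, 268.7, 84.8]
ee_rot: [-3.141, -0.001, -0.634]
ft_force: [-2.8, -1.9, 13.6]
width: 0.504
grip_force: 30.0
```

Contact. I'll release and go to jar A.

```bash
python3 -m handwheel '{"linear": [[0,0,0],[0,0,0],[0,0,0.5],[0,0,4],[0,0,9],[0,0,14],[1,-3,15],[2.5,-9,15],[4,-15,15],[4.7,-20,15],[4.8,-22.3,15],[4.8,-22.5,15],[4.8,-22.5,15]], "turn": [0,0,0,0,0,0,0,0,0,0,0,0,0]}' 0.42
python3 - <<'E'
from w import *
st,p,c=shot()
print(st["tool_pos"].round(1))
h=cv2.cvtColor(p["image"],cv2.COLOR_RGB2HSV); m=((h[...,0]<8)|(h[...,0]>172))&(h[...,1]>150)&(h[...,2]>60)
m=cv2.morphologyEx(m.astype(np.uint8),cv2.MORPH_CLOSE,np.ones((15,15))); n,l,s,ce=cv2.connectedComponentsWithStats(m)
for i in range(1,n):
    if s[i,4]>800: print(ce[i],s[i,4],back(c,ce[i],103)[0].round(1))
E
```

```text
clock: 18.45
tool_pos: [427.4, 43.8, 232.6]
ee_rot: [-3.141, -0.0, -0.635]
ft_force: [-0.4, -0.2, -0.0]
width: 0.711
grip_force: 0.0
[427.4  43.8 232.6]
[278.19712526 196.04312115] 1948 [431.   42.1 103. ]
```

```bash
python3 -m handwheel '{"linear": [[0.1,0.05,-5],[0.1,0.05,-10],[0.1,0.05,-14],[0.1,0.05,-15.5],[0.1,0.05,-15.6],[0.1,0.05,-15.6]], "turn": [0,0,0,0,0,0]}' 0.6
python3 -m handwheel '{"linear": [[0,0,0],[0,0,0],[0,0,0],[0,0,0],[0,0,0],[0,0,0.5],[0,0,3],[0,0,8],[0,0,13],[0,0,17],[0,2,18],[0,8,18],[-0.3,14,18],[-0.5,18,18],[-0.5,19.1,18],[-0.5,19.1,18],[-0.5,19.1,18]], "turn": [0,0,0,0,0,0,0,0,0,0,0,0,0,0,0,0,0]}' -1
```

```text
clock: 19.25
tool_pos: [429.0, 44.8, 77.2]
ee_rot: [-3.14, -0.001, -0.633]
ft_force: [0.3, 0.6, 0.0]
width: 0.804
grip_force: 0.0
clock: 21.38
tool_pos: [423.2, 233.8, 256.5]
ee_rot: [3.141, 0.0, -0.636]
ft_force: [0.1, -0.2, -1.1]
width: 0.498
grip_force: 30.0
```

```bash
python3 -m handwheel '{"linear": [[0.1,0.2,0],[0.1,0.2,-5],[0.1,0.2,-9.5],[0.1,0.2,-12.5],[0.1,0.2,-14],[0.1,0.2,-15.5],[0.1,0.2,-16.7],[0.1,0.2,-17],[0.1,0.2,-17.2],[0.1,0.2,-17.3],[0.1,0.2,-17.3]], "turn": [0,0,0,0,0,0,0,0,0,0,0]}'
```

```text
clock: 22.75
tool_pos: [424.5, 237.2, 83.9]
ee_rot: [-3.141, -0.0, -0.635]
ft_force: [-0.4, 0.3, -2.1]
width: 0.501
grip_force: 30.0
```

```bash
python3 -m handwheel '{"linear": [[0,0,-0.1],[0,0,-0.15],[0,0,-0.15]], "turn": [0,0,0]}'
```

```text
clock: 23.12
tool_pos: [424.7, 237.2, 83.8]
ee_rot: [-3.141, -0.001, -0.634]
ft_force: [-2.8, -1.2, 9.5]
width: 0.501
grip_force: 30.0
```

```bash
python3 -m handwheel '{"linear": [[0,0,0],[0,0,0],[0,0,0.5],[0,0,4],[0,0,9],[0,0,14],[0,-3,15],[0,-9,15],[0,-15,15],[0,-21,15],[0,-26.5,15],[0,-30,15],[-0.1,-30.6,15],[-0.1,-30.6,15]], "turn": [0,0,0,0,0,0,0,0,0,0,0,0,0,0]}' 0.42
python3 - <<'E'
from w import *
st,p,c=shot("w3"); print(st["tool_pos"].round(1)); T=read_camera("top"); cT=cam(T)
cv2.imwrite("pics/w3c.png",np.hstack([cv2.resize(p["image"][120:260,200:360],None,fx=2.5,fy=2.5),cv2.resize(T["image"][215:355,80:240],None,fx=2.5,fy=2.5)])[:,:,::-1])
for d in models.masks_of(p,"dropper_bottle"): print(d["bbox"],d["confidence"],fit("dropper_bottle",[(c,d["region"])],[423,-69],False))
print(proj(c,[[423,-69,102],[423,-69,66]]).round(1))
E
```

```text
clock: 24.88
tool_pos: [423.2, -69.1, 232.1]
ee_rot: [-3.141, 0.0, -0.636]
ft_force: [0.1, -0.0, 0.3]
width: 0.712
grip_force: 0.0
[423.2 -69.1 232.1]
[258.2, 164.5, 292.9, 202.2] 0.97 (array([425.47133467, -69.60308637]), np.float64(0.10371900826446281))
[[279.2 200.2]
 [279.2 190.7]]
```

View pics/w3c.png

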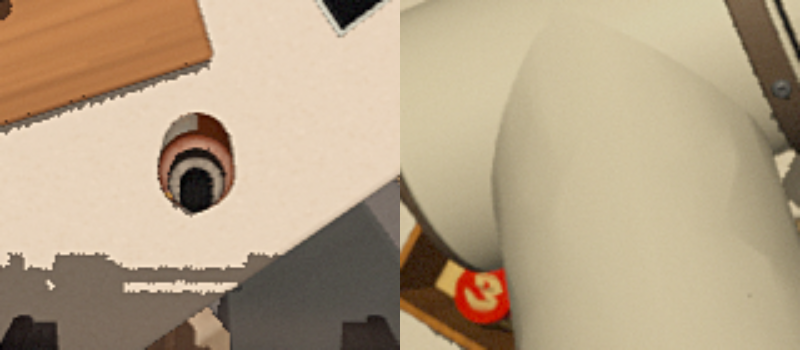

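The left half shows the dropper bulb at wrist pixel (279,196), so it is at about (424.7,−69.8). In the right half the arm blocks most of the box, but jar "3" shows in place.

```bash
python3 -m handwheel '{"linear": [[0.15,-0.05,-5],[0.15,-0.05,-10],[0.15,-0.05,-14],[0.15,-0.05,-16.5],[0.15,-0.05,-17.1],[0.15,-0.05,-17.2],[0.15,-0.05,-17.2]], "turn": [0,0,0,0,0,0,0]}' 0.2
python3 -m handwheel '{"linear": [[0,0,0],[0,0,0],[0,0,0],[0,0,0],[0,0,0],[0,0,0],[0,0,0.5],[0,0,3],[0,0,8],[0,0,13],[0,0,17],[0.4,2,18],[1.4,8,18],[2.4,14,18],[3.4,20,18],[3.8,24.5,18],[4,27,18],[4,27.5,18],[4,27.5,18],[4,27.5,18]], "turn": [0,0,0,0,0,0,0,0,0,0,0,0,0,0,0,0,0,0,0,0]}' -1
python3 - <<'E'
from ov import *
st,p,c=ov("w4",[397.5,255.5,.936]); print(st["tool_pos"].round(1))
E
```

```text
clock: 25.9
tool_pos: [425.7, -69.2, 61.1]
ee_rot: [-3.14, -0.002, -0.634]
ft_force: [0.1, -0.1, -0.5]
width: 0.6
grip_force: 0.0
clock: 28.4
tool_pos: [464.6, 204.2, 240.2]
ee_rot: [3.141, 0.0, -0.636]
ft_force: [-0.0, 0.3, -1.2]
width: 0.281
grip_force: 26.1
[464.6 204.2 240.2]
```

View pics/w4.png

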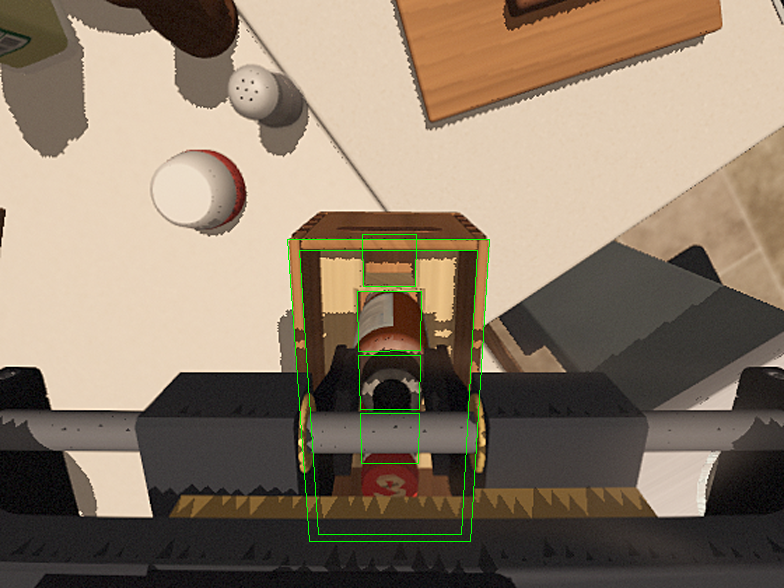

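The overlay lines up with the narrow well (top at (390,262)). The bottle hangs straight, gripped at its collar.

```bash
python3 -m handwheel '{"linear": [[0,0.1,0],[0,0.1,-5],[0,0.1,-9],[0,0.1,-11],[0,0.1,-12.5],[0,0.1,-14],[0,0.1,-15.5],[0,0.1,-16.6],[0,0.1,-17],[0,0.1,-17.1],[0,0.1,-17.1]], "turn": [0,0,0,0,0,0,0,0,0,0,0]}'
```

```text
clock: 29.82
tool_pos: [465.1, 206.7, 69.4]
ee_rot: [-3.141, -0.0, -0.635]
ft_force: [-0.2, -0.0, -0.9]
width: 0.281
grip_force: 26.1
```

```bash
python3 -m handwheel '{"linear": [[0,0,-0.1],[0,0,-0.2],[0,0,-0.25],[0,0,-0.25]], "turn": [0,0,0,0]}'
```

```text
clock: 30.32
tool_pos: [465.1, 206.5, 67.0]
ee_rot: [-3.141, -0.0, -0.635]
ft_force: [-0.6, -0.6, 2.5]
width: 0.277
grip_force: 27.0
```

```bash
python3 -m handwheel '{"linear": [[0,0,0],[0,0,0],[0,0,0.5],[0,0,3],[0,0,8],[0,0,13],[1,-3,15],[3,-9,15],[5.5,-15,15],[7.5,-19.5,15],[8.4,-21.6,15],[8.4,-21.8,15],[8.4,-21.8,15],[8.4,-21.8,15],[8.4,-21.8,15]], "turn": [0,0,0,0,0,0,-9,-18,-27,-36,-46,-56,-66,-72.6,-72.6]}' 0.0
python3 - <<'E'
from w import *
st,p,c=shot("w5"); print(st["tool_pos"].round(1),st["ee_rot"].round(3)); T=read_camera("top"); cT=cam(T); S=read_camera("side")
cv2.imwrite("pics/w5c.png",np.hstack([cv2.resize(p["image"],None,fx=.8,fy=.8)[:330],cv2.resize(T["image"][215:363,80:230],None,fx=2.23,fy=2.23)[:330]])[:,:,::-1])
for d in models.masks_of(T,"box_lid"): print(d["confidence"])
for q in ([549.3,-11,-.331],):
    Rz=R.from_euler("z",q[2]).as_matrix(); X=np.array([[x,y,z] for z in(48,) for x in(-9,9) for y in (-40,40)]+[[61,116,21],[61,-116,21]])
    print(proj(c,X@Rz.T+[q[0],q[1],0]).round(1))
for d in models.masks_of(p,"box_lid"): print(d["bbox"],d["confidence"])
E
```

```text
clock: 32.2
tool_pos: [548.7, -11.6, 216.6]
ee_rot: [3.141, 0.0, -1.901]
ft_force: [-0.4, 0.3, 0.4]
width: 0.5
grip_force: 0.0
[548.7 -11.6 216.6] [ 3.141  0.    -1.901]
0.6
[[287.7 152.4]
 [287.  226.9]
 [269.8 152.4]
 [270.4 226.9]
 [229.2 277.1]
 [219.1  74.3]]
[214.9, 74.9, 339.0, 279.2] 0.94
```

View pics/w5c.png

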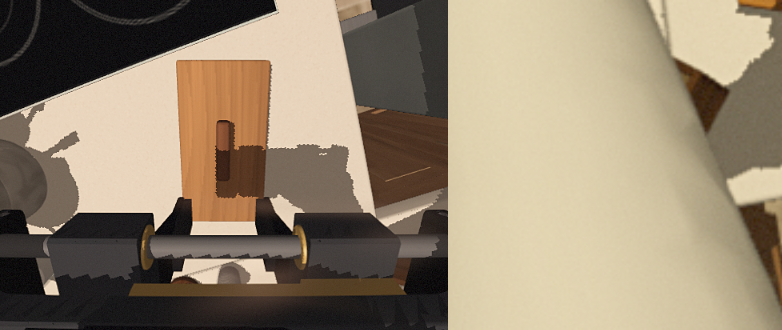

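The lid outline and pull (column 270–290, rows 152–227) match the prediction to 1–2 px. Gripping the pull.

```bash
python3 -m handwheel '{"linear": [[0,0.05,-5],[0,0.05,-10],[0,0.05,-14],[0,0.05,-17],[0,0.05,-18.5],[0,0.05,-19],[0,0.05,-19.1],[0,0.05,-19.1]], "turn": [0,0,0,0,0,0,0,0]}' 0.0
python3 -m handwheel '{"linear": [[0,0,0],[0,0,0],[0,0,0],[0,0,0],[0,0,0],[0,0,0],[0,0,0],[0,0,0.5],[0,0,2],[0,0,5],[0,0,10],[0,0,15],[0,0,18],[0,0,20],[0,0,20],[0,0,20]], "turn": [0,0,0,0,0,0,0,0,0,0,0,0,0,0,0,0]}' -1
```

```text
clock: 33.45
tool_pos: [549.6, -10.8, 26.7]
ee_rot: [-3.14, 0.001, -1.902]
ft_force: [0.6, -0.3, -0.4]
width: 0.499
grip_force: 0.0
clock: 35.45
tool_pos: [547.7, -11.1, 224.5]
ee_rot: [3.139, -0.001, -1.902]
ft_force: [-0.2, 0.0, -2.9]
width: 0.205
grip_force: 30.0
```

```bash
python3 -m handwheel '{"linear": [[-0.5,1,0],[-2,3.5,0],[-4,7,0],[-6,11,0],[-8,15,0],[-10,18.5,0],[-12,21.5,0],[-13.5,24,0],[-14.5,26,0],[-15,26.7,0],[-15,26.7,0],[-15,26.7,0],[-15,26.7,0]], "turn": [4,11,19,28,37,46,54,61,67,71,72.6,72.6,72.6]}'
python3 - <<'E'
from w import *
st,p,c=shot(); S=read_camera("side"); print(st["tool_pos"].round(1),st["ee_rot"].round(4))
q=[st["tool_pos"][0],st["tool_pos"][1],.936]; big=p["image"].copy()
def poly(P,q,col):
    Rz=R.from_euler("z",q[2]).as_matrix(); cv2.polylines(big,[np.round(proj(c,P@Rz.T+[q[0],q[1],0])).astype(np.int32)],True,col,1)
sq=np.array([[-1,-1],[1,-1],[1,1],[-1,1]])/2; dz=st["tool_pos"][2]-26
poly(np.c_[sq*[122,232],[21+dz]*4],q,(0,255,0)); poly(np.c_[sq*[18,80],[48+dz]*4],q,(0,255,0))
poly(np.c_[sq*[122,232],[130]*4],[397.5,255.5,.936],(0,0,255))
cv2.imwrite("pics/w6.png",np.hstack([big[:340],cv2.resize(S["image"][60:230,180:300],None,fx=2,fy=2)])[:,:,::-1])
E
```

```text
clock: 37.08
tool_pos: [398.9, 255.4, 225.2]
ee_rot: [3.141, 0.0, -0.636]
ft_force: [-0.2, 0.6, -3.1]
width: 0.205
grip_force: 30.0
[398.9 255.4 225.2] [ 3.1408  0.     -0.6362]
```

View pics/w6.png

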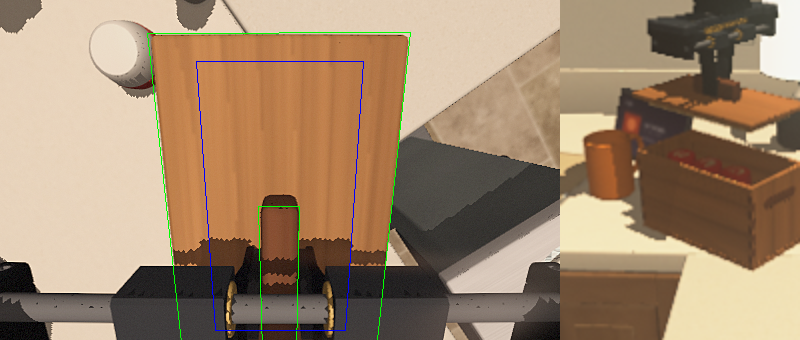

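The lid outline matches the gripped pose (green) and the side crop shows all the caps level inside the box. Lowering the lid.

```bash
python3 -m handwheel '{"linear": [[-0.1,0,-1],[-0.1,0,-3],[-0.1,0,-5],[-0.1,0,-6],[-0.1,0,-6.4],[-0.1,0,-6.8],[-0.1,0,-7.2],[-0.1,0,-7.5],[-0.1,0,-7.6],[-0.1,0,-7.6]], "turn": [0,0,0,0,0,0,0,0,0,0]}'
```

```text
clock: 38.42
tool_pos: [397.8, 256.0, 149.6]
ee_rot: [-3.141, -0.0, -0.635]
ft_force: [0.2, -0.3, -2.7]
width: 0.205
grip_force: 30.0
```

```bash
python3 -m handwheel '{"linear": [[0,0,-0.15],[0,0,-0.3],[0,0,-0.4],[0,0,-0.45],[0,0,-0.45]], "turn": [0,0,0,0,0]}'
```

```text
clock: 39.05
tool_pos: [397.8, 256.0, 145.0]
ee_rot: [3.142, -0.0, -0.635]
ft_force: [0.6, 0.7, -3.2]
width: 0.204
grip_force: 30.0
```

```bash
python3 -m handwheel '{"linear": [[0,0,-0.1],[0,0,-0.2],[0,0,-0.2]], "turn": [0,0,0]}'
```

```text
clock: 39.42
tool_pos: [397.9, 256.0, 144.7]
ee_rot: [-3.141, -0.001, -0.634]
ft_force: [-4.8, -1.3, 7.4]
width: 0.206
grip_force: 30.0
```

```bash
python3 -m handwheel '{"linear": [[0,0,0],[0,0,0],[0,0,0],[0,0,0.5],[0,0,2],[0,0,5],[0,0,8],[2,-5,9],[3,-10,9],[4,-16,9],[5,-22,9],[5,-28,9],[5,-34,9],[5,-40,9],[5,-45,9],[5,-45,9]], "turn": [0,0,0,0,0,0,0,0,0,0,0,0,0,0,0,0]}' 0.0
python3 - <<'E'
from w import *
T=read_camera("top"); S=read_camera("side"); cT,cS=cam(T),cam(S)
sq=np.array([[-1,-1],[1,-1],[1,1],[-1,1]])/2; Rz=R.from_euler("z",.936).as_matrix()
M["seat"]=[slab(122,232,130,140),slab(18,80,140,167)]
for n,p,c in(("top",T,cT),("side",S,cS)):
    for d in models.masks_of(p,"box_lid"): print(n,d["bbox"],round(d["confidence"],2),fit("seat",[(c,d["region"])],[397.5,255.5,.936],True))
    uv=proj(c,np.c_[sq*[122,232],[140]*4]@Rz.T+[397.5,255.5,0])
    b=p["image"]; cv2.polylines(b,[np.round(uv*16).astype(np.int32)],True,(0,255,0),1,shift=4)
cv2.imwrite("pics/fin.png",np.hstack([cv2.resize(T["image"][150:380,60:230],(420,568)),cv2.resize(S["image"][100:260,200:300],(355,568))])[:,:,::-1])
E
```

```text
clock: 41.42
tool_pos: [447.4, -196.9, 232.9]
ee_rot: [3.141, 0.0, -0.64]
ft_force: [0.8, 0.9, 0.4]
width: 0.498
grip_force: 0.0
top [70.7, 220.1, 191.8, 369.0] 0.7 (array([397.72940645, 255.84901058,  94.34742129]), np.float64(0.03673582121020451))
side [261.1, 131.4, 299.6, 154.1] 0.85 (array([481.99479167, 295.05208333,   6.23541667]), np.float64(4.157669196710942))
```

View pics/fin.png

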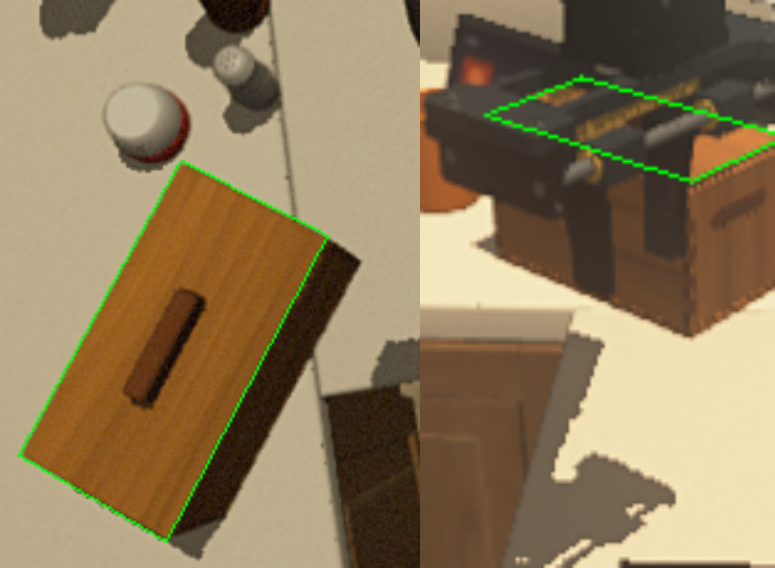

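The lid lies exactly on the predicted seated outline at 140 mm, so it is flat and within 1 mm of centre. The shaker is untouched and the robot is clear, so I'm handing in.

```bash
python3 -c "
from bench import workorder
print(workorder.hand_in())"
```

```text
the job is handed in; nothing more can be done
None
```

I packed the box and handed the job in at about 41 s on the robot clock: three jars and the dropper bottle set down in their wells, the lid seated within about 1 mm of centre, and the salt shaker untouched. The hand-in returned no verdict.

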